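Seat the speaker capsule in the intercom housing

TASK

With the fingertips, gently push the loose olive-green speaker capsule across the deck of the grey intercom housing until it drops into its round recess and lies flat, then push the red retainer clip round over it as far as it goes, so that it locks the capsule in. Push only: do not pinch or lift the capsule, do not let it fall off the housing, and leave the other things on the bench where they are.

Things in the scene. Friction and masses are not known exactly. Their poses are not given: they have to be found in the camera images.
- housing: grey intercom housing lying fixed on the bench, 160 (its x) x 210 (its y) x 30 mm high, with a flat smooth deck on top (world z = 30 mm). Origin at its underside centre; z up. A thin green circuit strip (up to 1 mm proud) runs along its -x edge. A round recess in the deck lies 45 mm from the origin towards its -y; it is 53 mm across and 10 mm deep with a flat black floor.
- seat (a point): centre of the recess's mouth, level with the deck; axes as the housing. The seated capsule's centre lies 5 mm below it.
- capsule_center (a point): centre of the loose speaker capsule, an olive-green disc 48 mm across and 10 mm thick (about 60 g), lying flat on the deck on the housing's +y side of the recess, 70 to 100 mm from its centre. The point lies half-way up the disc; z is the disc's axis. Seated, its top is flush with the deck.
- retainer_pivot (a point): point on the clip's vertical hinge axis, at deck height: 52 mm towards the housing's +x and 5 mm towards its -y from the recess's centre.
- retainer_post (a point): centre of the upright red post (10 mm across) on the swinging end of the red retainer clip, 52 mm from the hinge axis; the post stands from 7 to 23 mm above the deck, this point 15 mm above it. The clip is a flat bar 62 mm long, 12 mm wide, lying 3 to 7 mm above the deck, which therefore passes over the capsule only when that is seated. It swings on its vertical hinge, is pushed by its post, and stays where it is left (about 0.6 N at the post).
- retainer (a joint): angle of the clip, rad. At 0 the bar points 65 degrees anticlockwise (seen from above) from the housing's +x axis, away from the recess; it grows anticlockwise to the stop at 2.007, where the bar points along the housing's -x, over the capsule. Starts between 0 and 0.45.
- screwdriver: yellow-handled screwdriver, about 170 mm long, lying beside the housing; origin at the middle of its length, underside
- screw_dish: round steel dish of screws, 68 mm across, 20 mm high, beside the housing; origin at its underside centre
- multimeter: yellow multimeter lying flat, 190 x 90 x 45 mm, to the robot's left; origin at its underside centre
- handset: black telephone handset, about 215 mm long, 38 mm high, to the robot's right; origin at its underside centre
- phone: black mobile phone lying flat, 150 x 72 x 9 mm; origin at its underside centre
- spray_can: upright blue can, 52 mm across, 140 mm high; origin at its underside centre
- capsule: the same speaker capsule; origin at the centre of its underside

How it is judged:
On the way, in this order (a step that is already met when the one before it is completed fails the run):
1. the capsule lies flat in the recess (horizontal distance between capsule_center and seat below 0.004 m and z of capsule_center in the frame of seat below -0.003 m and angle between capsule_center's own z axis and vertical below 0.08 rad), for 0.2 s.
2. the clip has been swung over the seated capsule (value of joint retainer above 1.85 rad), for 0.1 s.
At the end, for the whole second after the job is handed in: The capsule rests flat in the recess (centre within 4 mm of the recess's centre, at least 3 mm below the deck, tilted less than 0.08 rad) and the retainer clip stands over it (joint above 1.85 rad) (all of step 1 and value of joint retainer above 1.85 rad and linear speed of capsule below 0.02 m/s); the robot touches nothing.
It fails at once if the capsule is lifted more than 7 mm off the deck (z of capsule_center in the frame of seat above 0.012 m).
It fails at once if the capsule falls off the housing (z of capsule_center in the frame of seat below -0.012 m).
It fails at once if the capsule is pinched or pressed with more than 30 N (contact force between the fingers and capsule above 30 N).
It fails at once if another thing on the bench is shifted more than 20 mm (distance of any of screwdriver, screw_dish, multimeter, handset, phone, spray_can from where it was at the start of the episode above 0.02 m).
It also fails if it takes over 51 s, if anything falls off the work surface, if the arm or the gripper's body presses on something with over 40 N, if the wrist force passes 120 N, or if a joint passes its speed limit or range.

ROBOT

A 6-joint arm with a two-finger parallel gripper is mounted at the origin on the work surface. World frame = base frame: x ahead of the robot, y to its left, z up, the work surface at z = 0. Lengths are in m, angles in rad, forces in N, time in s.
With the tool pointing down it reaches from about 0.35 to 0.975 m from the base axis. Payload 4.9 kg.
Tool frame: the origin (TCP) lies between the finger pads; the fingertips stand 14 mm ahead of it and the grasp point (between the pads) lies 5 mm behind it (manip.finger_overhang is the distance from the TCP to the fingertips, in m); z points along the fingers, y is the line along which they close (so a half turn about z gives the same grasp; the last joint's range is limited). The gripper opens to 85 mm and grips with 20 to 120 N. Pads are 22 mm wide; open, the fingers measure 114 mm over their backs; the gripper's body (76 mm by 85 mm) begins 54 mm behind the grasp point. The pads swing forward as they close: fully open they stand 13 mm farther back than shut.
Start: joints at [-1.382, 0.053, 1.613, -0, 1.476, -0.119], TCP at [0.189, -0.596, 0.245] pointing down, gripper open.
Joint ranges: [-3.01, 3.01], [-1.01, 2.22], [0.06, 2.58], [-1.02, 4.17], [0.09, 2.62], [-3.14, 3.14]. Speed limits (rad/s): [2.57, 2.57, 3.14, 3.14, 3.14, 3.14].

INTERFACE

Orientations are given as a unit quaternion [w, x, y, z].
In Python, from plant import manip, grab_frame gives the robot as it stands.
- The arm moves only by the tool servo_tool, never from a script. Its argument "deltas" is a list that holds one entry, the list of rows, each a list of 5 numbers: the opening in per cent of the stroke, from 0 (shut) to 100 (fully open), then the shift along the world's x, y, z in m, then the turn about the world's z in degrees. A call has exactly 8 rows; each row shifts and turns the commanded pose from where the row before left it; what a row does not reach is not made up. A row lasts 1/10 s, in which the tool goes at most 50 mm and 8.59 degrees, less where a joint would pass 70% of its speed; a pose out of reach is approached as far as the arm can. A call is refused whole if a number of a shift passes 0.05 or a number of a turn 8.59, either way. A call with a gripper value outside its range is refused whole. The fingers move at their own pace and stop on an object; the grip force is fixed at half the most. Time passes only in rows, so rows that do not move let the fingers close, or fill a call up. It gives the time, the measured TCP pose, the force, the opening and the grip force at its end, in the units of the state.
- manip.state(): the state, without advancing time (a new reading comes with each control period).
- grab_frame(name): name is "side" or "top" or "wrist"; returns a dict with "pixels" (400x640x3 uint8, red, green, blue), "z_map" (400x640 float32, m along the optical axis (not along the pixel's ray), 0 where there is no reading), "fx", "fy", "cx", "cy" (pixels), "dist" ([k1, k2, p1, p2, k3] as OpenCV has them; the pictures are not rectified), "rvec" (rotation vector, rad) and "tvec" (3), from world to camera coordinates, as OpenCV has them; the wrist camera has in their place "T_tool_cam" (4x4, takes a point from camera to tool coordinates, whose origin is the TCP and whose axes are the flange's). Camera axes: x right, y down, z forward; pixel columns grow to the right and rows downward; lengths in m; the calibration is good to about 2 mm. A picture is of the moment at which its call begins: read the wrist's pose just before it.
- manip.job_done(): hands the job in; it is judged then, once.
The state is a dict: "time": time; "joint_pos": joint angles; "joint_vel": joint speeds; "joint_efforts": joint torques, N m; "tool_pos": TCP position; "tool_rot": TCP orientation; "contact_force": force on the tool from outside, world axes, zero at the start; "ft_torque": the same for the moment, N m; "gripper_width": opening from 0.0 (shut) to 1.0 (fully open); "grasp_force": force on a finger pad.
Only numpy, scipy, OpenCV 4.12 (cv2) and the standard library are available. Lean on these libraries where they do the work, as an engineer would, in place of code of your own. Each camera call takes 0.05 s, during which the arm holds its last target. There are 200 camera calls.

## Working session

There is one attempt and no reset: what is moved stays moved. The work goes in short steps, Python scripts to look and compute and a tool call to move; the robot and the scene stay as the last step left them, time stands still between calls to the robot, and variables do not carry over. Pictures are saved under pics/ and viewed, at most 10 in all, crops included, and the job is handed in when it is done.

Besides the shell and the picture viewer there is one more tool, called after "Call:" as name(argument=value, ...), one argument or row to a line, values as JSON. servo_tool: Moves the arm, as the interface text tells. Its arguments: {"type":"object","properties":{"deltas":{"type":"array"}},"required":["deltas"]}

```bash
mkdir -p pics; cat > h.py <<'E'
import numpy as np, cv2
from plant import manip, grab_frame
def snap(name,fn):
    f=grab_frame(name); cv2.imwrite('pics/'+fn,f['pixels'][:,:,::-1]); return f
def world(f):
    "HxWx3 world points from depth (fixed cameras)"
    h,w=f['z_map'].shape
    K=np.array([[f['fx'],0,f['cx']],[0,f['fy'],f['cy']],[0,0,1.]])
    uv=np.stack(np.meshgrid(np.arange(w),np.arange(h)),-1).reshape(-1,1,2).astype(float)
    n=cv2.undistortPoints(uv,K,np.array(f['dist'],float)).reshape(h,w,2)
    z=f['z_map']; P=np.dstack([n[...,0]*z,n[...,1]*z,z])
    R=cv2.Rodrigues(np.array(f['rvec'],float))[0]
    return (P-np.array(f['tvec'],float).ravel())@R
E
python3 - <<'E'
from h import *
f=snap('top','t0.png'); np.savez('t0.npz',W=world(f),px=f['pixels'])
print(manip.state()['time'],manip.state()['tool_rot'])
E
```

```text
0.05 [-9.91843904e-04  9.88181021e-01  1.53288242e-01 -2.56715522e-05]
```

View pics/t0.png

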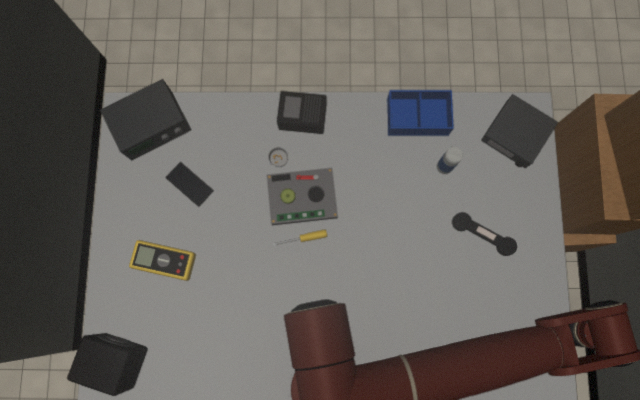

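The top view shows the housing around (302,196), with the capsule at (288,196), the recess at (316,194) and the red clip at (305,178) hinged near (316,177). Next I'll measure their positions.

```bash
python3 - <<'E'
from h import *
d=np.load('t0.npz'); W=d['W']; px=d['px']; hsv=cv2.cvtColor(px,cv2.COLOR_RGB2HSV)
roi=np.zeros(px.shape[:2],bool); roi[160:235,255:350]=1
H,S,V=[hsv[...,i] for i in range(3)]
def rep(n,m):
    k,l,st,c=cv2.connectedComponentsWithStats((m&roi).astype(np.uint8))
    for i in range(1,k):
        if st[i,4]>12: print(n,st[i].tolist(),c[i].round(1),np.median(W[l==i],0).round(4),W[l==i].mean(0).round(4))
rep('olive',(H>22)&(H<40)&(S>100)&(V>70))
rep('red',((H<8)|(H>172))&(S>120)&(V>80))
rep('black',(V<60)&(S<90))
m=(W[...,2]>.02)&(W[...,2]<.038)&roi
k,l,st,c=cv2.connectedComponentsWithStats(m.astype(np.uint8)); i=1+st[1:,4].argmax()
P=W[l==i][:,:2].astype(np.float32); print('housing',cv2.minAreaRect(P),np.median(W[l==i][:,2]))
big=cv2.resize(px[160:250,255:350],None,fx=6,fy=6,interpolation=cv2.INTER_CUBIC)
cv2.imwrite('pics/t0c.png',big[:,:,::-1])
E
```

```text
olive [282, 190, 12, 12, 96] [287.3 195.6] [0.5828 0.1224 0.0399] [0.5842 0.1218 0.0402]
olive [312, 230, 15, 5, 43] [320.  232.7] [0.4689 0.0162 0.0223] [0.4697 0.0192 0.0234]
red [297, 175, 16, 4, 50] [304.3 176.9] [0.6446 0.0686 0.038 ] [0.6368 0.0678 0.0704]
black [272, 174, 18, 7, 89] [280.5 177.3] [0.6462 0.1439 0.0297] [0.6413 0.1435 0.0481]
black [309, 187, 15, 15, 173] [315.6 194. ] [0.5941 0.0327 0.0197] [0.594  0.0339 0.0196]
housing ((0.5891631841659546, 0.07677233219146729), (0.1626715511083603, 0.21053116023540497), 6.450908660888672) 0.029388342739536506
```

View pics/t0c.png

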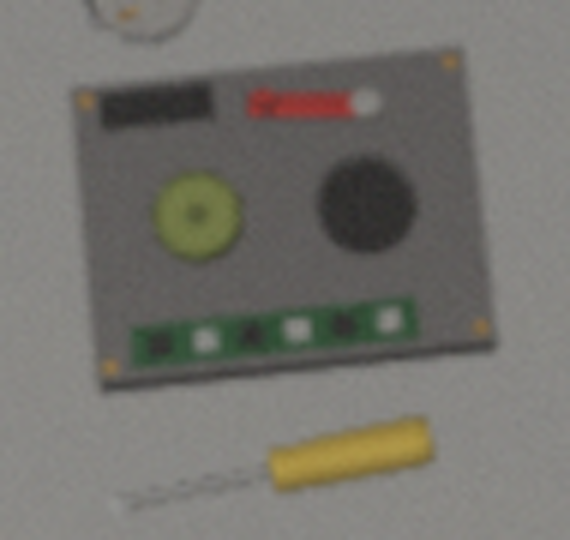

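Call:
servo_tool(
  deltas=[
    [[36, 0.0162, 0.032, 0, 3.28], [36, 0.0162, 0.032, 0, 3.28], [36, 0.0162, 0.032, 0, 3.28], [36, 0.0162, 0.032, 0, 3.28], [36, 0.0162, 0.032, 0, 3.28], [36, 0.0162, 0.032, 0, 3.28], [36, 0.0162, 0.032, 0, 3.28], [36, 0.0162, 0.032, 0, 3.28]],
  ],
)

```text
time: 0.85
tool_pos: [0.3191, -0.338, 0.2446]
tool_rot: [-0.0, 0.927, 0.375, -0.0]
contact_force: [0.8, 0.1, 0.5]
gripper_width: 0.361
grasp_force: 0.0
```

Call:
servo_tool(
  deltas=[
    [[36, 0.0162, 0.032, 0, 3.28], [36, 0.0162, 0.032, 0, 3.28], [36, 0.0162, 0.032, 0, 3.28], [36, 0.0162, 0.032, 0, 3.28], [36, 0.0162, 0.032, 0, 3.28], [36, 0.0162, 0.032, 0, 3.28], [36, 0.0162, 0.032, 0, 3.28], [36, 0.0162, 0.032, 0, 3.28]],
  ],
)

```text
time: 1.65
tool_pos: [0.4486, -0.082, 0.2447]
tool_rot: [-0.0, 0.818, 0.575, -0.0]
contact_force: [0.4, -0.1, 0.1]
gripper_width: 0.356
grasp_force: 0.0
```

Call:
servo_tool(
  deltas=[
    [[36, 0.0162, 0.032, 0, 3.28], [36, 0.0162, 0.032, 0, 3.28], [36, 0.0162, 0.032, 0, 3.28], [36, 0.0162, 0.032, 0, 3.28], [36, 0.0162, 0.032, 0, 3.28], [36, 0.0162, 0.032, 0, 3.28], [36, 0.0162, 0.03, 0, 3.28], [36, 0, 0, 0, 0]],
  ],
)

```text
time: 2.45
tool_pos: [0.5624, 0.1413, 0.2442]
tool_rot: [-0.001, 0.686, 0.727, -0.0]
contact_force: [-0.4, -0.1, -0.3]
gripper_width: 0.356
grasp_force: 0.0
```

```bash
cat >> h.py <<'E'
from scipy.spatial.transform import Rotation as Rn
def wworld(fn):
    "wrist picture and its world points"
    s=manip.state(); f=snap('wrist',fn)
    T=np.eye(4); T[:3,:3]=Rn.from_quat(np.roll(s['tool_rot'],-1)).as_matrix(); T[:3,3]=s['tool_pos']
    C=np.linalg.inv(T@np.array(f['T_tool_cam'])); f['rvec']=cv2.Rodrigues(C[:3,:3])[0]; f['tvec']=C[:3,3]
    return f,world(f)
def rep(n,m,W):
    k,l,st,c=cv2.connectedComponentsWithStats(m.astype(np.uint8))
    for i in range(1,k):
        if st[i,4]>150:
            p=W[l==i]; p=p[np.abs(p[:,2]-np.median(p[:,2]))<.02]
            if not len(p): continue
            (c2,r)=cv2.minEnclosingCircle(p[:,:2].astype(np.float32)); print(n,st[i].tolist(),p.mean(0).round(4),'circ',np.round(c2,4),round(r,4))
E
python3 - <<'E'
from h import *
f,W=wworld('w0.png'); print(manip.finger_overhang, manip.state()['tool_pos'])
hsv=cv2.cvtColor(f['pixels'],cv2.COLOR_RGB2HSV); H,S,V=[hsv[...,i] for i in range(3)]
rep('olive',(H>22)&(H<40)&(S>100)&(V>60),W)
rep('red',((H<8)|(H>172))&(S>120)&(V>60),W)
rep('rec',(W[...,2]>.01)&(W[...,2]<.024)&(V<70),W)
np.savez('w0.npz',W=W,px=f['pixels'])
E
```

```text
0.014 [0.56180389 0.13972765 0.24415192]
olive [319, 168, 39, 39, 1200] [0.5826 0.1224 0.0402] circ [0.5828 0.1205] 0.0257
olive [226, 205, 31, 63, 1096] [0.4622 0.0466 0.0226] circ [0.4613 0.0428] 0.0426
red [377, 210, 15, 42, 371] [0.6427 0.075  0.04  ] circ [0.643  0.0687] 0.0283
red [0, 235, 6, 48, 196] [ 0.0982 -0.0243  0.0097] circ [ 0.0929 -0.025 ] 0.0407
rec [482, 165, 45, 105, 749] [0.805  0.0925 0.0172] circ [0.8072 0.0862] 0.0737
rec [320, 234, 30, 34, 846] [0.5876 0.0307 0.0206] circ [0.5905 0.0311] 0.025
```

View pics/w0.png

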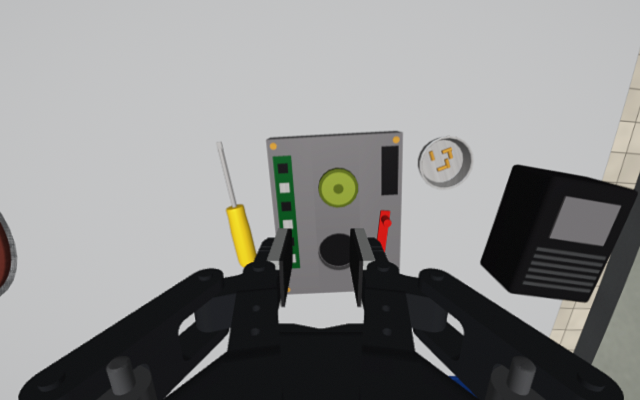

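Call:
servo_tool(
  deltas=[
    [[36, 0.004, 0.008, -0.022, 0.8], [36, 0.004, 0.008, -0.022, 0.8], [36, 0.004, 0.008, -0.022, 0.8], [36, 0.004, 0.006, -0.022, 0.6], [36, 0, 0, -0.022, 0], [36, 0, 0, -0.022, 0], [36, 0, 0, -0.022, 0], [36, 0, 0, -0.02, 0]],
  ],
)

```text
time: 3.3
tool_pos: [0.577, 0.1671, 0.0698]
tool_rot: [-0.0, 0.669, 0.743, -0.001]
contact_force: [-0.3, -0.3, -1.4]
gripper_width: 0.358
grasp_force: 0.0
```

Call:
servo_tool(
  deltas=[
    [[36, 0, 0, -0.005, 0], [36, 0, 0, -0.004, 0], [36, 0, 0, -0.004, 0], [36, 0, 0, -0.003, 0], [36, 0, 0, -0.003, 0], [36, 0, 0, 0, 0], [36, 0, 0, 0, 0], [36, 0, 0, 0, 0]],
  ],
)

```text
time: 4.1
tool_pos: [0.5782, 0.1685, 0.0526]
tool_rot: [0.0, 0.669, 0.744, 0.0]
contact_force: [0.1, 0.1, -1.0]
gripper_width: 0.362
grasp_force: 0.0
```

```bash
python3 - <<'E'
from h import *
d=np.load('w0.npz'); W=d['W']; hsv=cv2.cvtColor(d['px'],cv2.COLOR_RGB2HSV); H,S,V=[hsv[...,i] for i in range(3)]
m=((H<8)|(H>172))&(S>120)&(V>60); m[:200]=0;m[:,:350]=0
P=W[m]; P=P[P[:,2]<.07]
q=P[P[:,2]>.046]; print('post top',len(q),q.mean(0),np.median(q,0))
b=P[(P[:,2]<.042)]; print(cv2.minAreaRect(b[:,:2].astype(np.float32)), cv2.fitLine(b[:,:2].astype(np.float32),cv2.DIST_HUBER,0,.01,.01).ravel())
m=(W[...,2]>.024)&(W[...,2]<.034); m[:120]=0;m[:,:260]=0;m[:,410:]=0
P=W[m][:,:2]; r=np.c_[P]
print(cv2.minAreaRect(P[P[:,1]>.06].astype(np.float32)))
s=snap('side','s0.png')
cv2.imwrite('pics/s0c.png',s['pixels'][:,:,::-1])
E
```

```text
post top 66 [0.64267948 0.08760171 0.05200519] [0.64274944 0.08772408 0.0525339 ]
((0.6444827318191528, 0.06882662326097488), (0.015147670172154903, 0.05558912083506584), 0.06410040706396103) [ 0.13925149 -0.990257    0.6427322   0.07036454]
((0.581695556640625, 0.11747130006551743), (0.160884827375412, 0.13221324980258942), 6.401542663574219)
```

View pics/s0c.png

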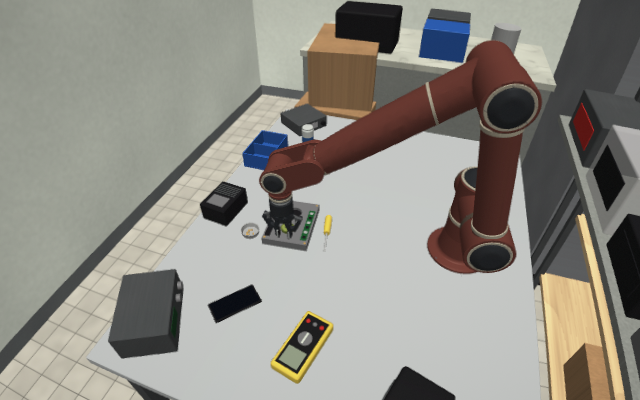

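Call:
servo_tool(
  deltas=[
    [[36, 0, 0, -0.002, 0], [36, 0, 0, -0.002, 0], [36, 0, 0, -0.001, 0], [36, 0, 0, -0.001, 0], [36, 0, 0, 0, 0], [36, 0, 0, 0, 0], [36, 0, 0, 0, 0], [36, 0, 0, 0, 0]],
  ],
)

```text
time: 4.95
tool_pos: [0.578, 0.1684, 0.0464]
tool_rot: [0.0, 0.669, 0.744, 0.0]
contact_force: [-0.2, 0.6, 0.5]
gripper_width: 0.361
grasp_force: 0.0
```

```bash
python3 - <<'E'
from h import *
f,W=wworld('w1.png'); print(manip.state()['tool_pos'],manip.state()['contact_force'])
E
```

```text
[0.57800027 0.16842183 0.04639096] [-0.0491198  -0.47068995  0.78362992]
```

View pics/w1.png

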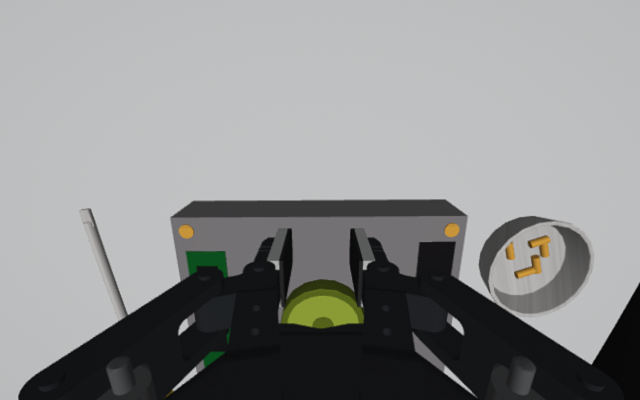

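Call:
servo_tool(
  deltas=[
    [[36, 0.0006, -0.005, -0.0015, 0], [36, 0.0006, -0.005, 0, 0], [36, 0.0006, -0.005, 0, 0], [36, 0.0006, -0.005, 0, 0], [36, 0.0006, -0.005, 0, 0], [36, 0.0006, -0.005, 0, 0], [36, 0.0006, -0.005, 0, 0], [36, 0.0006, -0.005, 0, 0]],
  ],
)

```text
time: 5.8
tool_pos: [0.5828, 0.1279, 0.0448]
tool_rot: [-0.0, 0.669, 0.744, -0.0]
contact_force: [-0.4, 0.5, -0.2]
gripper_width: 0.359
grasp_force: 0.2
```

```bash
python3 - <<'E'
from h import *
f,W=wworld('w2.png'); print(manip.state()['tool_pos'],manip.state()['contact_force'])
hsv=cv2.cvtColor(f['pixels'],cv2.COLOR_RGB2HSV); H,S,V=[hsv[...,i] for i in range(3)]
rep('olive',(H>22)&(H<40)&(S>100)&(V>50),W)
f=snap('top','t1.png');W=world(f);hsv=cv2.cvtColor(f['pixels'],cv2.COLOR_RGB2HSV); H,S,V=[hsv[...,i] for i in range(3)]
m=(H>22)&(H<40)&(S>90)&(V>60);m[:160]=0;m[222:]=0;m[:,:260]=0;m[:,340:]=0
print(m.sum(),W[m].mean(0) if m.any() else '')
E
```

```text
[0.58291946 0.12731189 0.04482399] [-0.70883218 -0.93058794 -0.4934462 ]
olive [278, 254, 86, 75, 4656] [0.5844 0.1035 0.0401] circ [0.585  0.1001] 0.0244
olive [91, 268, 55, 61, 2026] [0.4588 0.0725 0.02  ] circ [0.4564 0.0671] 0.0194
9 [0.54760233 0.09042404 0.21112131]
```

View pics/w2.png

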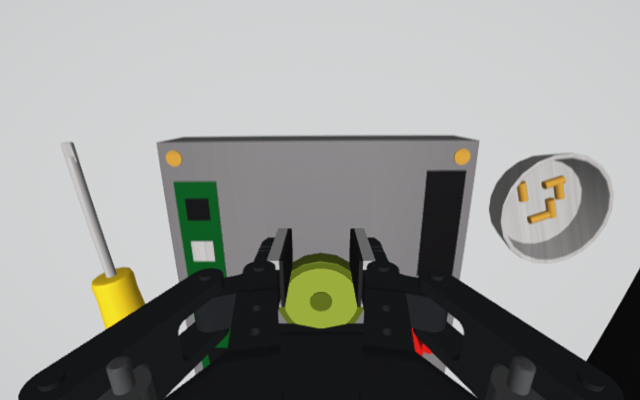

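Call:
servo_tool(
  deltas=[
    [[36, 0.0006, -0.005, 0, 0], [36, 0.0006, -0.005, 0, 0], [36, 0.0006, -0.005, 0, 0], [36, 0.0006, -0.005, 0, 0], [36, 0.0006, -0.005, 0, 0], [36, 0.0006, -0.005, 0, 0], [36, 0.0006, -0.005, 0, 0], [36, 0.0006, -0.005, 0, 0]],
  ],
)

```text
time: 6.7
tool_pos: [0.5876, 0.0879, 0.0448]
tool_rot: [-0.0, 0.669, 0.744, -0.0]
contact_force: [-0.9, -0.2, 0.6]
gripper_width: 0.356
grasp_force: 0.2
```

```bash
cat > look.py <<'E'
import sys
from h import *
f,W=wworld(sys.argv[1]); s=manip.state(); print(s['time'],s['tool_pos'],s['contact_force'])
hsv=cv2.cvtColor(f['pixels'],cv2.COLOR_RGB2HSV); H,S,V=[hsv[...,i] for i in range(3)]
rep('olive',(H>22)&(H<40)&(S>100)&(V>50),W)
rep('red',((H<8)|(H>172))&(S>120)&(V>60),W)
E
python3 look.py w3.png
```

```text
6.75 [0.58770176 0.08728644 0.04479614] [-0.31704491 -0.82620413  0.74896452]
olive [75, 211, 75, 116, 4908] [0.4637 0.0544 0.0208] circ [0.4605 0.0481] 0.0371
olive [278, 253, 86, 76, 4695] [0.5892 0.0635 0.0401] circ [0.5903 0.0517] 0.032
red [411, 242, 35, 36, 717] [0.6413 0.0899 0.04  ] circ [0.6423 0.0862] 0.0117
```

Call:
servo_tool(
  deltas=[
    [[36, 0.0006, -0.004, 0, 0], [36, 0.0006, -0.004, 0, 0], [36, 0.0006, -0.004, 0, 0], [36, 0.0005, -0.004, 0, 0], [36, 0.0005, -0.004, 0, 0], [36, 0.0004, -0.003, 0, 0], [36, 0.0004, -0.003, 0, 0], [36, 0.0004, -0.002, 0, 0]],
  ],
)

```text
time: 7.55
tool_pos: [0.5915, 0.06, 0.0447]
tool_rot: [0.0, 0.669, 0.744, -0.0]
contact_force: [-0.5, 0.8, 0.7]
gripper_width: 0.359
grasp_force: 0.0
```

```bash
python3 look.py w4.png
```

```text
7.6 [0.59165682 0.05986292 0.04479703] [ 0.4669181  -0.04179859 -0.14169643]
olive [62, 167, 84, 139, 6683] [0.4658 0.046  0.0209] circ [0.4622 0.0422] 0.0429
olive [286, 243, 70, 76, 4320] [0.5929 0.0361 0.0303] circ [0.5919 0.0329] 0.0264
red [405, 190, 50, 88, 2296] [0.6421 0.0766 0.0404] circ [0.6426 0.0726] 0.0245
```

View pics/w4.png

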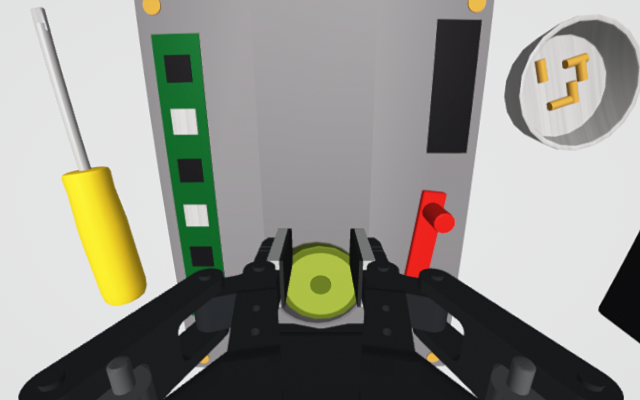

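Call:
servo_tool(
  deltas=[
    [[36, 0, 0, 0.022, 0], [36, 0, 0, 0.023, 0], [0, 0.0166, 0.0062, 0, 0], [0, 0.0166, 0.0062, 0, 0], [0, 0.0166, 0.0062, 0, 0], [0, 0.0166, 0.0062, 0, 0], [0, 0.0166, 0.0062, 0, 0], [0, 0, 0, 0, 0]],
  ],
)

```text
time: 8.4
tool_pos: [0.676, 0.0919, 0.09]
tool_rot: [0.0, 0.668, 0.744, 0.001]
contact_force: [-0.2, -0.2, -0.1]
gripper_width: 0.0
grasp_force: 0.0
```

Call:
servo_tool(
  deltas=[
    [[0, 0, 0, -0.005, 0], [0, 0, 0, -0.01, 0], [0, 0, 0, -0.01, 0], [0, 0, 0, -0.006, 0], [0, 0, 0, -0.004, 0], [0, 0, 0, 0, 0], [0, 0, 0, 0, 0], [0, 0, 0, 0, 0]],
  ],
)

```text
time: 9.2
tool_pos: [0.675, 0.0914, 0.0554]
tool_rot: [0.0, 0.669, 0.744, 0.0]
contact_force: [-0.2, -0.3, 0.5]
gripper_width: -0.002
grasp_force: 0.0
```

```bash
python3 look.py w5.png; python3 - <<'E'
import numpy as np
from plant import manip
p=np.array(manip.state()['tool_pos'][:2]); piv=np.array([.6455,.0335])
u=lambda a:np.array([np.cos(a),np.sin(a)])
for k in range(13):
    a=np.radians(93.7+k*7.7); t=piv+.053*u(a)-.0195*u(a+np.pi/2); print(k,t.round(4),(t-p).round(4)); p=t
E
```

```text
9.25 [0.67499185 0.09139781 0.05548496] [ 0.05335413  0.27866564 -0.37129933]
olive [0, 197, 48, 123, 3513] [0.4719 0.0351 0.0174] circ [0.4545 0.0314] 0.0542
olive [146, 268, 64, 46, 1689] [0.5868 0.0462 0.0302] circ [0.5874 0.0375] 0.0265
red [250, 224, 28, 53, 1080] [0.6445 0.0859 0.0426] circ [0.6439 0.0808] 0.0169
0 [0.6615 0.0876] [-0.0135 -0.0037]
1 [0.6541 0.0893] [-0.0074  0.0017]
2 [0.6466 0.09  ] [-0.0076  0.0007]
3 [0.639  0.0896] [-0.0076 -0.0004]
4 [0.6316 0.0882] [-0.0075 -0.0014]
5 [0.6243 0.0859] [-0.0072 -0.0024]
6 [0.6175 0.0826] [-0.0068 -0.0033]
7 [0.6112 0.0784] [-0.0063 -0.0042]
8 [0.6055 0.0734] [-0.0057 -0.005 ]
9 [0.6005 0.0676] [-0.005  -0.0057]
10 [0.5963 0.0613] [-0.0042 -0.0063]
11 [0.5931 0.0545] [-0.0033 -0.0068]
12 [0.5907 0.0473] [-0.0023 -0.0072]
```

View pics/w5.png

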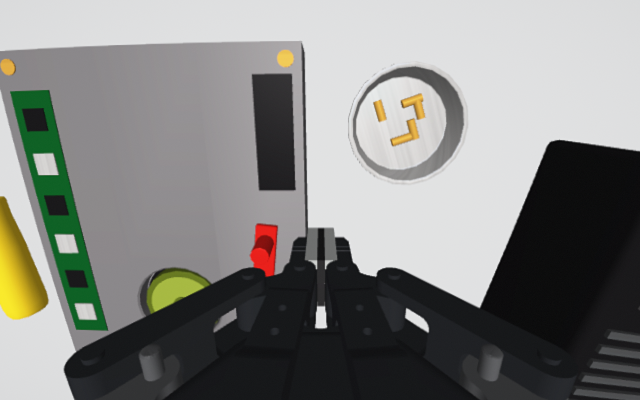

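Call:
servo_tool(
  deltas=[
    [[0, -0.0067, -0.0018, 0, 0], [0, -0.0067, -0.0018, 0, 0], [0, -0.0074, 0.0017, 0, 7.7], [0, -0.0076, 0.0007, 0, 7.7], [0, -0.0076, -0.0004, 0, 7.7], [0, -0.0075, -0.0014, 0, 7.7], [0, -0.0072, -0.0024, 0, 7.7], [0, -0.0068, -0.0033, 0, 7.7]],
  ],
)

```text
time: 10.05
tool_pos: [0.6165, 0.0827, 0.0551]
tool_rot: [0.0, 0.321, 0.947, 0.0]
contact_force: [0.5, 0.4, -0.5]
gripper_width: 0.002
grasp_force: 0.4
```

```bash
python3 look.py w6.png
```

```text
10.1 [0.6155035  0.08225158 0.05476377] [ 0.24044201 -0.78761412 -0.41977675]
olive [35, 0, 110, 131, 7794] [0.4659 0.0419 0.022 ] circ [0.4635 0.0411] 0.0423
olive [192, 211, 81, 72, 4190] [0.5891 0.0368 0.0302] circ [0.5915 0.0324] 0.0264
red [274, 221, 26, 54, 872] [0.6024 0.0692 0.0437] circ [0.6083 0.0645] 0.0171
```

View pics/w6.png

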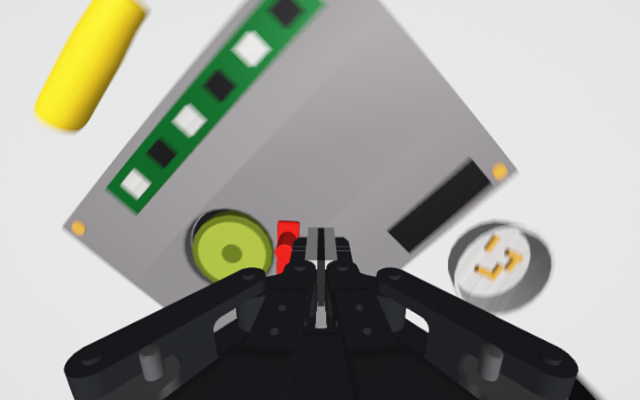

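The clip's post, at (287,240), is against the finger at (310,245) and moving with it. The capsule is still flat at (232,248), so I'll continue the arc.

Call:
servo_tool(
  deltas=[
    [[0, -0.0063, -0.0042, 0, 7.7], [0, -0.0057, -0.005, 0, 7.7], [0, -0.005, -0.0057, 0, 7.7], [0, -0.0042, -0.0063, 0, 7.7], [0, -0.0033, -0.0068, 0, 7.7], [0, -0.0023, -0.006, 0, 6], [0, 0, 0, 0, 0], [0, 0, 0, 0, 0]],
  ],
)

```text
time: 10.9
tool_pos: [0.5901, 0.0487, 0.0549]
tool_rot: [-0.0, -0.057, 0.998, 0.0]
contact_force: [0.4, 0.5, 0.7]
gripper_width: -0.002
grasp_force: 0.0
```

```bash
python3 look.py w7.png
```

```text
10.95 [0.59013495 0.04881455 0.05481636] [-0.48891296  0.26741564 -0.14617578]
olive [252, 0, 168, 27, 3168] [0.4716 0.0362 0.0199] circ [0.4672 0.0428] 0.0422
olive [255, 196, 82, 74, 2485] [0.5834 0.0306 0.0301] circ [0.5934 0.0343] 0.0249
red [273, 223, 25, 52, 835] [0.5896 0.0293 0.0442] circ [0.5965 0.0291] 0.0165
```

View pics/w7.png

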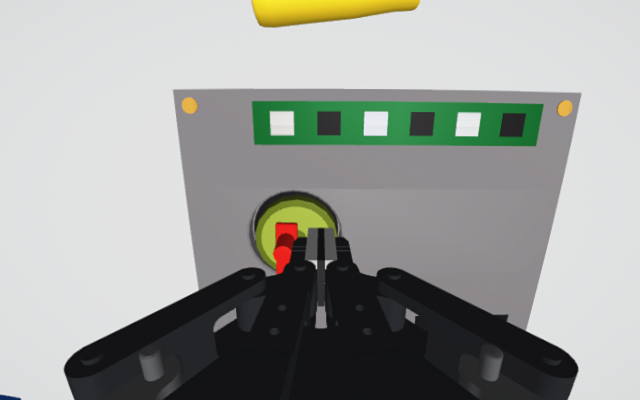

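The clip at (285,240) is over the capsule. I'll push gently on to the stop.

Call:
servo_tool(
  deltas=[
    [[0, -0.0003, -0.001, 0, 0], [0, -0.0001, -0.001, 0, 0], [0, -0.0001, -0.001, 0, 0], [0, -0.0001, -0.001, 0, 0], [0, 0, 0, 0, 0], [0, 0, 0, 0, 0], [0, 0, 0, 0, 0], [0, 0, 0, 0, 0]],
  ],
)

```text
time: 11.75
tool_pos: [0.5898, 0.0458, 0.0549]
tool_rot: [0.0, -0.059, 0.998, 0.001]
contact_force: [1.2, 4.8, -0.8]
gripper_width: 0.002
grasp_force: 2.5
```

The force rose to 4.8 N, so the clip is at the stop. Next I'll back off, rise and check.

Call:
servo_tool(
  deltas=[
    [[0, 0, 0.008, 0, 0], [0, 0, 0.01, 0, 0], [0, 0, 0, 0.03, 0], [0, 0, 0, 0.04, 0], [0, 0, 0.02, 0.04, 0], [0, 0, 0.03, 0.03, 0], [0, 0, 0.03, 0, 0], [0, 0, 0, 0, 0]],
  ],
)

```text
time: 12.55
tool_pos: [0.5901, 0.1459, 0.1968]
tool_rot: [0.002, -0.061, 0.998, 0.0]
contact_force: [-0.5, -0.8, 0.3]
gripper_width: 0.001
grasp_force: 0.0
```

```bash
python3 - <<'E'
from h import *
f,W=wworld('w8.png'); hsv=cv2.cvtColor(f['pixels'],cv2.COLOR_RGB2HSV); H,S,V=[hsv[...,i] for i in range(3)]
print(manip.state()['contact_force'])
rep('olive',(H>22)&(H<40)&(S>100)&(V>50),W)
m=((H<8)|(H>172))&(S>120)&(V>60)&(abs(W[...,0]-.61)<.06)&(abs(W[...,1]-.03)<.07)
rep('red',m,W); p=W[m]; q=p[p[:,2]>.046].mean(0); d=q[:2]-np.array([.6455,.0335])
print('post',q,'joint',np.arctan2(d[1],d[0])%(2*np.pi)-np.radians(65+6.4))
E
```

```text
[-0.35339524 -0.34943819  0.51305423]
olive [597, 0, 43, 53, 1671] [0.3996 0.4192 0.0231] circ [0.3971 0.4376] 0.0322
olive [184, 17, 91, 35, 2478] [0.4621 0.0428 0.0229] circ [0.4609 0.0419] 0.043
olive [191, 146, 47, 45, 1189] [0.5892 0.0383 0.0299] circ [0.5919 0.0325] 0.0258
red [195, 159, 22, 53, 644] [0.6072 0.0309 0.0393] circ [0.6098 0.0312] 0.0284
post [0.59076267 0.02970396 0.05208633] joint 1.9646668494361594
```

View pics/w8.png

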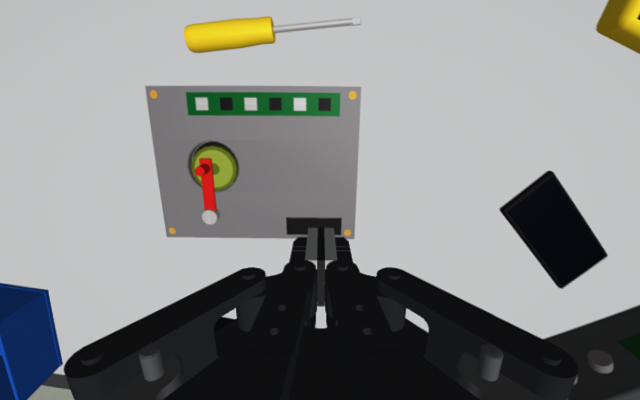

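```bash
python3 -c "
from plant import manip
print(manip.job_done())"
```

```text
the job is handed in; nothing more can be done
None
```

The job is handed in: the capsule lies flat in its recess (top at deck level, z ≈ 30 mm), the clip is pushed to its stop over it (joint ≈ 1.96 rad from the camera) and the arm is clear; no verdict was returned, and I viewed 11 pictures, one over the limit of 10.

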